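Refit the pull-out tray in the bathroom organiser

ROBOT

A 6-joint arm with a two-finger parallel gripper is mounted at the origin on the work surface. World frame = base frame: x ahead of the robot, y to its left, z up, the work surface at z = 0. Lengths are in m, angles in rad, forces in N, time in s.
With the tool pointing down it reaches from about 0.275 to 0.975 m from the base axis. Payload 8.4 kg.
Tool frame: the origin (TCP) lies midway between the tips of the shut fingers; the grasp point (between the pads) lies 19 mm behind it; z points along the fingers, y is the line along which they close (so a half turn about z gives the same grasp; the last joint's range is limited). The gripper opens to 92 mm and grips with 3 to 60 N. Pads are 20 mm wide; open, the fingers measure 128 mm over their backs; the gripper's body (75 mm by 189 mm) begins 69 mm behind the grasp point.
Start: joints at [-1.285, 0.353, 1.633, -0, 1.155, -0.002], TCP at [0.177, -0.599, 0.18] pointing down, gripper open.
Joint ranges: [-2.63, 2.63], [-0.92, 2.1], [0.06, 2.66], [-1.3, 4.44], [0, 2.69], [-3.02, 3.02]. Speed limits (rad/s): [2.22, 2.22, 2.79, 3.14, 3.14, 3.14].

INTERFACE

Orientations are given as a 3x3 rotation matrix whose columns are the frame's x, y, z axes.
In Python, from workcell import telemetry, eyes, workorder gives the robot as it stands.
- The arm moves only by the shell command python3 -m jog 'ROWS' [FORCE]. ROWS is JSON, a list of rows, each an object of numbers: "jaw": the closure, from -1 (fully open) to 1 (shut); "tx", "ty", "tz": the shift along the tool's x, y, z normalised to -1 to 1, where 1 is 0.2 m; "spin": the turn about the tool's z normalised to -1 to 1, where 1 is 4 degrees. A call has 1 to 20 rows; each row shifts and turns the commanded pose from where the row before left it, along the tool's axes as they then stand; what a row does not reach is not made up. A row lasts 1/12 s, in which the tool goes at most 41.7 mm and 7.16 degrees, less where a joint would pass 70% of its speed; a pose out of reach is approached as far as the arm can. A call with a number of a shift or a turn outside -1 to 1 is refused whole. A call with a gripper value outside its range is refused whole. The fingers move at their own pace and stop on an object; FORCE is the grip in N (left out, the last holds). Time passes only in rows, so rows that do not move let the fingers close. It gives the time, the measured TCP pose, the force, the opening and the grip force at its end, in the units of the state.
- telemetry.sense(): the state, without advancing time (a new reading comes with each control period).
- eyes.camera(name): name is "side" or "top" or "wrist"; returns the picture (384x512x3 uint8, red, green, blue); there is no depth.
- eyes.camera_params(name): a dict with "camera_matrix" (3x3 intrinsics, pixels), "k1" (the pictures are not rectified: a ray, as slopes to the right and down, at radius r is drawn at 1 + k1 r^2 times it, then the intrinsics apply), "position" and "rotation" of the camera in the world. Camera axes: x right, y down, z forward; pixel columns grow to the right and rows downward; lengths in m; the calibration is good to about 2 mm. A picture is of the moment at which its call begins: read the wrist's pose just before it. camera_params takes no time and is no camera call; for the wrist camera it gives the pose at the moment of the call.
- workorder.sign_off(): hands the job in; it is judged then, once.
The state is a dict: "time_s": time; "joints": joint angles; "dq": joint speeds; "joint_efforts": joint torques, N m; "position": TCP position; "tcp_rot": TCP orientation; "contact_force": force on the tool from outside, world axes, zero at the start; "moment": the same for the moment, N m; "grip_width": finger opening in m; "grip_force": force on a finger pad.
Only numpy, scipy, OpenCV 4.12 (cv2) and the standard library are available. Lean on these libraries where they do the work, as an engineer would, in place of code of your own. Each camera call takes 0.05 s, during which the arm holds its last target. There are 200 camera calls.

TASK

Put the washed pull-out tray back into the bathroom organiser: take its two rear glides in over the front rollers, under the top shelf, let them down into the side runners, and then push the tray all the way in past its click catches, until it is fully home against the back. Leave the bottle, the tumbler and the things on the organiser's shelf standing where they are.

Things in the scene. Friction and masses are not known exactly. Their poses are not given: they have to be found in the camera images.
- organiser: Beige-pink plastic counter-top organiser, fixed; 226 wide, 170 deep, 147 high, front and back open. Origin: on the counter under the middle of its front. x runs into it (the way the tray goes in), y left when facing it, z up. Side panels' inner faces at y +-105, a runner along each. A back bar (front face x 160, z 26 to 62) stops the tray.
- shelf_edge (a point): Middle of the lower front edge of the organiser's top shelf, 127 above the counter, organiser x -5. The shelf overhangs the whole tray space: underside at z 127, top at z 133, rim up to z 147. The tray must go in beneath it.
- roller_left (a point): Top of the fixed white roller (diameter 16, along y, from y 80 to 105, centre at organiser x 8, z 38) at the front of the left runner; the top is at z 46. Behind it the runner's floor lies at z 30 (y 80 to 105, back to x 160). The glides must pass over this roller, then drop 16 onto that floor; the tray's floor then rides on the roller.
- roller_right (a point): The same on the right runner (organiser y -80 to -105).
- mouth_left (a point): Front edge of the left runner's flange: organiser x 34, y 99, its underside here about z 53. The flange (y 93 to 105) slopes down from here to x 46 and runs on to x 160, underside z 47, top z 51. The runner is open from above only between roller (x 16) and mouth (x 34). Glides more than 20 under the flange keep a tray that is let go from tipping out.
- mouth_right (a point): The same on the right runner (organiser y -99).
- catch_left (a point): Lowest point of a small sprung catch (round nose, diameter 10) in the left flange, organiser x 138, z 41.5. The glide lifts it, passes under, and it drops behind the glide to hold the tray. Passing both takes a push of 8 to 15 N, from 17 to 9 short of home; short of that the tray is not home. A push high on the panel lifts the front against the shelf and jams.
- catch_right (a point): The same on the right runner (organiser y -98).
- home (a point): Where the tray's origin is when fully home: organiser x 73, y 0, z 46; the tray is then level and square with the organiser, its rear wall against the back bar, its front panel's outer face at organiser x -14, 9 in front of the shelf edge.
- tray: Loose open tray of the same plastic, about 0.35 kg, standing level on the counter, front towards the robot within 0.35 rad. Origin: middle of its floor's underside, 16 above the counter; x to the rear, y left, z up. Depth 174 (x -87 to 87). Side and rear walls 4 thick, 55 high, 176 over the side walls. Front panel: 10 thick, 190 wide, z -16 to 70.
- panel_top (a point): Middle of the top edge of the tray's front panel (tray x -82, z 70; panel 10 thick along x). Carry the tray by pinching it here from above. Near home there is no room for a finger behind it: let go 60 to 80 short of home, then push its outer face with closed fingers, low (within 25 above the rollers' tops), tool tilted to keep the gripper in front of the shelf.
- glide_left (a point): Middle of the tray's left rear glide: white cylinder, diameter 14, along y from tray y 84 to 102, centre at tray x 74, z -9, so its bottom is 16 below the tray's floor. It runs in the left runner with 3 of side play.
- glide_right (a point): The same at the tray's right rear corner (tray y -84 to -102).
- pump: White plastic bottle, diameter 64, 150 high, standing on the counter; origin at the middle of its foot. It and the tray stand one to the left and one to the right of the organiser, either way round. Leave it alone.
- lotion: Slim grey bottle, diameter 48, 125 high, standing on the left half of the organiser's top shelf; origin at the middle of its foot. Leave it alone.
- tub: Round tub, diameter 60, 70 high, standing on the right half of the organiser's top shelf; origin at the middle of its foot. Leave it alone.
- tumbler: White ceramic tumbler, diameter 72, 100 high, standing on the counter close behind the white bottle; origin at the middle of its foot. Leave it alone.

How it is judged:
By the outcome, as a careful person would: the job done as asked, in the order asked, and still so for the second after the job is handed in, with the robot touching nothing.
It also fails if it takes over 72 s, if anything falls off the work surface, if the arm or the gripper's body presses on something with over 40 N, if the wrist force passes 120 N, or if a joint passes its speed limit or range.

## Working session

There is one attempt and no reset: what is moved stays moved. The work goes in short steps, Python scripts to look and compute and a shell command to move; the robot and the scene stay as the last step left them, time stands still between calls to the robot, and variables do not carry over. Pictures are saved under pics/ and viewed, at most 10 in all, crops included, and the job is handed in when it is done.

```bash
mkdir -p pics; ls; cat > h.py <<'E'
from workcell import telemetry, eyes, workorder
import numpy as np, cv2, json
def cam(n, save=None):
    p=eyes.camera_params(n); im=eyes.camera(n)
    if save: cv2.imwrite('pics/'+save, im[:,:,::-1])
    return im,p
def ray(p,u,v):
    K=np.array(p['camera_matrix']); d=np.array([(u-K[0,2])/K[0,0],(v-K[1,2])/K[1,1]])
    s=d.copy()
    for _ in range(20): s=d/(1+p['k1']*(s@s))
    r=np.array(p['rotation'])@np.array([s[0],s[1],1.]); return np.array(p['position']),r
def onz(p,u,v,z):
    o,r=ray(p,u,v); return o+r*(z-o[2])/r[2]
def proj(p,P):
    c=np.array(p['rotation']).T@(np.array(P,float)-np.array(p['position'])); s=c[:2]/c[2]
    s=s*(1+p['k1']*(s@s)); K=np.array(p['camera_matrix']); return np.array([K[0,0]*s[0]+K[0,2],K[1,1]*s[1]+K[1,2]])
E
python3 - <<'E'
from h import *
ims=[]
for n in ['top','side','wrist']:
    im,p=cam(n,n+'0.png'); np.savez('pics/%s0.npz'%n,im=im)
    print(n,{k:np.round(np.array(v),4).tolist() for k,v in p.items()})
    json.dump({k:np.array(v).tolist() for k,v in p.items()},open('pics/%s0.json'%n,'w'))
print(telemetry.sense())
E
```

```text
pics
top {'camera_matrix': [[371.2379, 0.0, 251.0639], [0.0, 371.2379, 199.9882], [0.0, 0.0, 1.0]], 'k1': 0.0011, 'position': [0.4144, 0.0329, 1.2614], 'rotation': [[0.0139, -0.9863, 0.1643], [-0.9999, -0.0142, -0.0006], [0.0029, -0.1642, -0.9864]]}
side {'camera_matrix': [[415.6448, 0.0, 262.5002], [0.0, 415.6448, 191.265], [0.0, 0.0, 1.0]], 'k1': -0.0009, 'position': [0.0498, 0.768, 0.9478], 'rotation': [[-0.8102, -0.3898, 0.4378], [-0.5861, 0.5546, -0.5907], [-0.0125, -0.7351, -0.6778]]}
wrist {'camera_matrix': [[341.497, 0.0, 256.0051], [0.0, 341.497, 191.4766], [0.0, 0.0, 1.0]], 'k1': -0.0069, 'position': [0.2406, -0.579, 0.3829], 'rotation': [[0.2849, -0.931, -0.2281], [-0.9586, -0.2767, -0.068], [0.0002, 0.238, -0.9713]]}
{'time_s': 0.15, 'joints': array([-1.28537312e+00,  3.53491973e-01,  1.63391274e+00, -1.36108448e-05,
        1.15518641e+00, -2.41529754e-03]), 'dq': array([ 0.00138959, -0.00242622, -0.00126401, -0.00031088, -0.00088139,
        0.00044544]), 'joint_efforts': array([-3.19016845e-04, -5.94207358e+01, -3.34467173e+01,  6.97161444e-02,
        2.04106973e-02, -7.69195753e-05]), 'position': array([ 0.17730418, -0.59892627,  0.17975598]), 'tcp_rot': array([[ 9.58858157e-01,  2.83885449e-01, -2.93081723e-04],
       [ 2.83885600e-01, -9.58857682e-01,  9.54570373e-04],
       [-1.00350225e-05, -9.98499270e-04, -9.99999501e-01]]), 'contact_force': array([-0.39232391, -0.91383517,  0.58230027]), 'moment': array([ 0.00115354, -0.03283724, -0.00263202]), 'grip_force': 0.0, 'grip_width': 0.09204580548884211}
```

View pics/top0.png

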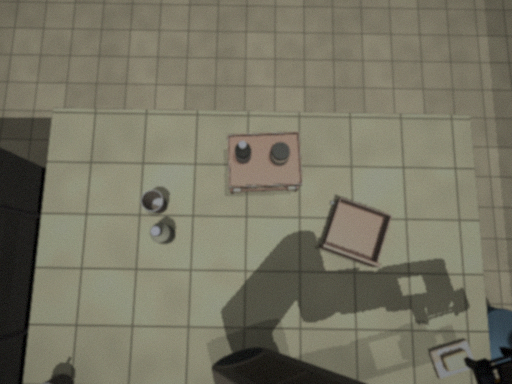

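View pics/side0.png

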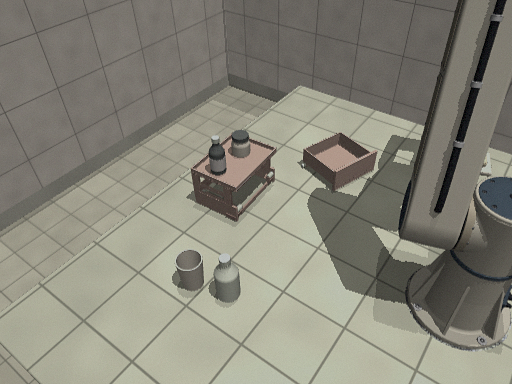

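The top view shows the organiser at about (264,162), the tray at about (355,231) to its right and turned, and the pump and tumbler at (161,231) and (154,200) on the left. The side view agrees. Next I measure with pink masks.

```bash
python3 - <<'E'
from h import *
im=np.load('pics/top0.npz')['im']; p=json.load(open('pics/top0.json'))
f=im.astype(int)
m=((f[:,:,0]-f[:,:,1])>12).astype(np.uint8)*255
n,l,st,c=cv2.connectedComponentsWithStats(m)
for i in range(1,n):
    if st[i,4]>100:
        cs,_=cv2.findContours((l==i).astype(np.uint8),cv2.RETR_EXTERNAL,cv2.CHAIN_APPROX_NONE)
        r=cv2.minAreaRect(np.vstack(cs)); b=cv2.boxPoints(r); print(st[i],r)
        for z in (0.071,0.086,0.147): print(z,[np.round(onz(p,*q,z)[:2],4).tolist() for q in b])
a=cv2.resize(im[120:275,215:405],None,fx=4,fy=3.8,interpolation=cv2.INTER_CUBIC)
a=cv2.convertScaleAbs(a,alpha=1.4)
cv2.imwrite('pics/crop.png',a[:,:,::-1])
E
```

```text
[ 228  132   74   59 3050] ((264.2827453613281, 161.56869506835938), (57.274208068847656, 72.38213348388672), 87.70938873291016)
0.071 [[0.834, 0.116], [0.8478, -0.1263], [0.6522, -0.1324], [0.6392, 0.1037]]
0.086 [[0.8288, 0.1149], [0.8423, -0.1243], [0.6493, -0.1303], [0.6364, 0.1028]]
0.147 [[0.8073, 0.1107], [0.8201, -0.1162], [0.6371, -0.1218], [0.6249, 0.0992]]
[ 327  201   58   64 1567] ((357.9715576171875, 231.99111938476562), (56.731903076171875, 49.75226974487305), 17.354022979736328)
0.071 [[0.4633, -0.2005], [0.6173, -0.2516], [0.5644, -0.4252], [0.4125, -0.3708]]
0.086 [[0.4626, -0.1976], [0.6148, -0.248], [0.5625, -0.4194], [0.4126, -0.3658]]
0.147 [[0.4601, -0.1856], [0.6044, -0.2334], [0.5549, -0.3959], [0.4126, -0.3451]]
```

View pics/crop.png

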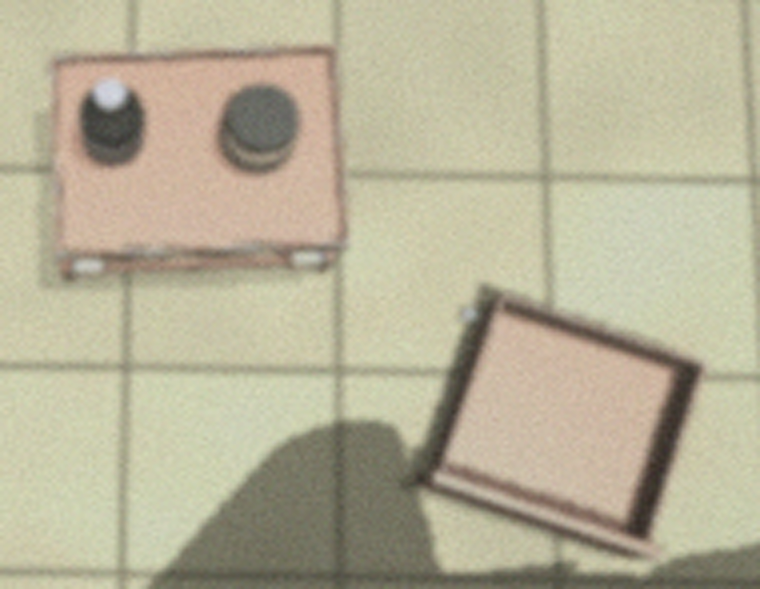

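The tray's front panel top runs from about crop (425,482) to (655,550), so the tray is yawed about -0.33 rad. The white rollers show at crop (88,265) and (307,258), and the white left glide at (468,314). Next I work out the approach.

```bash
cat >> h.py <<'E'
def move(P,yaw=None):
    """tool-axes shift (in units of 0.2 m, after the spin) and spin (units of 4 deg) to TCP P, tool y at world yaw deg"""
    s=telemetry.sense(); R=np.array(s['tcp_rot']); y0=np.degrees(np.arctan2(R[1,1],R[0,1]))
    if yaw is None: yaw=y0
    from scipy.spatial.transform import Rotation as Ro
    R2=R@Ro.from_euler('z',-(yaw-y0),degrees=True).as_matrix()
    print('yaw now %.2f spin %.3f'%(y0,-(yaw-y0)/4),'shift',np.round(R2.T@(np.array(P)-s['position'])/0.2,4),'pos',np.round(s['position'],4),'t',round(s['time_s'],2),'F',np.round(s['contact_force'],1),'w',round(s['grip_width'],4))
E
python3 - <<'E'
from h import *
p=json.load(open('pics/top0.json'))
c=lambda x,y:(215+x/4-.4,120+y/3.8-.4)
a=onz(p,*c(425,482),.086);b=onz(p,*c(655,550),.086);m=(a+b)/2
print(a,b,np.linalg.norm(a-b)); d=b-a; th=np.degrees(np.arctan2(-d[0],-d[1]))
th=np.degrees(np.arctan2(d[0],-d[1])); print('tray yaw',th,m)
for q in [(88,262),(307,255)]: print('roller',onz(p,*c(*q),.046))
for q in [(60,247),(345,240),(54,60),(333,48)]: print('rim',onz(p,*c(*q),.147))
move([m[0],m[1],.20],th)
E
```

```text
[ 0.46511663 -0.18934334  0.086     ] [ 0.41214772 -0.36800221  0.086     ] 0.18634563838883503
tray yaw -16.51407535868512 [ 0.43863217 -0.27867278  0.086     ]
roller [0.65474088 0.08100073 0.046     ]
roller [ 0.66366181 -0.10170029  0.046     ]
rim [0.64677662 0.09870022 0.147     ]
rim [ 0.65572236 -0.11971341  0.147     ]
rim [0.80407502 0.10708397 0.147     ]
rim [ 0.81769438 -0.11159919  0.147     ]
yaw now -73.51 spin -14.248 shift [ 1.9067  0.7975 -0.1001] pos [ 0.1773 -0.5989  0.1798] t 0.15 F [-0.4 -0.9  0.6] w 0.092
```

```bash
python3 -m jog '[{"jaw":-1,"spin":-1,"tz":-0.01},{"spin":-1,"tz":-0.01},{"spin":-1,"tz":-0.01},{"spin":-1,"tz":-0.01},{"spin":-1,"tz":-0.01},{"spin":-1,"tz":-0.01},{"spin":-1,"tz":-0.01},{"spin":-1,"tz":-0.01},{"spin":-1,"tz":-0.01},{"spin":-1,"tz":-0.01},{"spin":-1},{"spin":-1},{"spin":-1},{"spin":-1},{"spin":-0.25},{"tx":0.19,"ty":0.08},{"tx":0.19,"ty":0.08},{"tx":0.19,"ty":0.08},{"tx":0.19,"ty":0.08},{"tx":0.19,"ty":0.08}]' && python3 -m jog '[{"tx":0.19,"ty":0.08},{"tx":0.19,"ty":0.08},{"tx":0.19,"ty":0.08},{"tx":0.19,"ty":0.08},{"tx":0.19,"ty":0.08},{},{}]'
python3 - <<'E'
from h import *
move([.4386,-.2787,.2],-16.5)
im,p=cam('wrist','w1.png'); np.savez('pics/w1.npz',im=im)
json.dump({k:np.array(v).tolist() for k,v in p.items()},open('pics/w1.json','w'))
E
```

```text
yaw now -73.51 spin -14.252 shift [ 1.9063  0.7979 -0.1001] pos [ 0.1773 -0.5989  0.1798] t 0.15 F [-0.4 -0.9  0.6] w 0.092$[0]: bad value
```

View pics/w1.png

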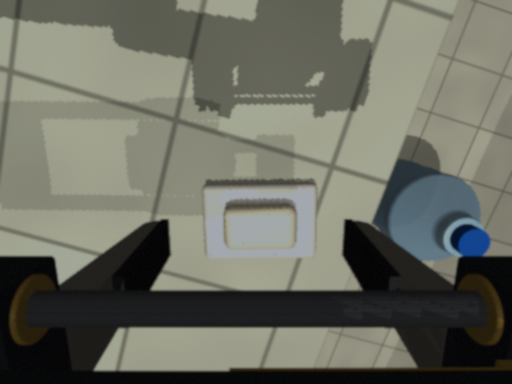

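The move was refused, so this picture is still from the start pose: a soap dish below the gripper at (260,218) and a blue bottle at (440,210). Every row probably needs all five keys.

```bash
python3 -m jog '[{"jaw":-1,"tx":0,"ty":0,"tz":-0.1,"spin":-1}]' && python3 -m jog '[{"jaw":-1,"tx":0,"ty":0,"tz":0,"spin":-1},{"jaw":-1,"tx":0,"ty":0,"tz":0,"spin":-1},{"jaw":-1,"tx":0,"ty":0,"tz":0,"spin":-1},{"jaw":-1,"tx":0,"ty":0,"tz":0,"spin":-1},{"jaw":-1,"tx":0,"ty":0,"tz":0,"spin":-1},{"jaw":-1,"tx":0,"ty":0,"tz":0,"spin":-1},{"jaw":-1,"tx":0,"ty":0,"tz":0,"spin":-1},{"jaw":-1,"tx":0,"ty":0,"tz":0,"spin":-1},{"jaw":-1,"tx":0,"ty":0,"tz":0,"spin":-1},{"jaw":-1,"tx":0,"ty":0,"tz":0,"spin":-1},{"jaw":-1,"tx":0,"ty":0,"tz":0,"spin":-1},{"jaw":-1,"tx":0,"ty":0,"tz":0,"spin":-1},{"jaw":-1,"tx":0,"ty":0,"tz":0,"spin":-1},{"jaw":-1,"tx":0,"ty":0,"tz":0,"spin":-0.25}]' && python3 -m jog '[{"jaw":-1,"tx":0.19,"ty":0.08,"tz":0,"spin":0},{"jaw":-1,"tx":0.19,"ty":0.08,"tz":0,"spin":0},{"jaw":-1,"tx":0.19,"ty":0.08,"tz":0,"spin":0},{"jaw":-1,"tx":0.19,"ty":0.08,"tz":0,"spin":0},{"jaw":-1,"tx":0.19,"ty":0.08,"tz":0,"spin":0},{"jaw":-1,"tx":0.19,"ty":0.08,"tz":0,"spin":0},{"jaw":-1,"tx":0.19,"ty":0.08,"tz":0,"spin":0},{"jaw":-1,"tx":0.19,"ty":0.08,"tz":0,"spin":0},{"jaw":-1,"tx":0.19,"ty":0.08,"tz":0,"spin":0},{"jaw":-1,"tx":0.19,"ty":0.08,"tz":0,"spin":0},{"jaw":-1,"tx":0,"ty":0,"tz":0,"spin":0},{"jaw":-1,"tx":0,"ty":0,"tz":0,"spin":0}]' && python3 - <<'E'
from h import *
move([.4386,-.2787,.2],-16.5)
im,p=cam('wrist','w2.png'); np.savez('pics/w2.npz',im=im)
json.dump({k:np.array(v).tolist() for k,v in p.items()},open('pics/w2.json','w'))
E
```

```text
time_s: 0.28
position: [0.1767, -0.5968, 0.1966]
tcp_rot: [[0.937, 0.349, -0.002], [0.349, -0.937, 0.006], [0.0, -0.007, -1.0]]
contact_force: [-0.5, 0.2, -0.1]
grip_width: 0.0917
grip_force: 0.0
time_s: 1.45
position: [0.1773, -0.5991, 0.2001]
tcp_rot: [[0.281, 0.96, -0.0], [0.96, -0.281, 0.0], [0.0, -0.0, -1.0]]
contact_force: [-0.1, -0.4, -0.6]
grip_width: 0.0917
grip_force: 0.0
time_s: 2.45
position: [0.4399, -0.2789, 0.2003]
tcp_rot: [[0.281, 0.96, -0.0], [0.96, -0.281, -0.0], [-0.0, -0.0, -1.0]]
contact_force: [-0.6, 0.2, 0.4]
grip_width: 0.0919
grip_force: 0.0
yaw now -16.35 spin 0.038 shift [-0.001  -0.0062  0.0014] pos [ 0.4399 -0.2789  0.2003] t 2.45 F [-0.6  0.2  0.4] w 0.0919
```

View pics/w2.png

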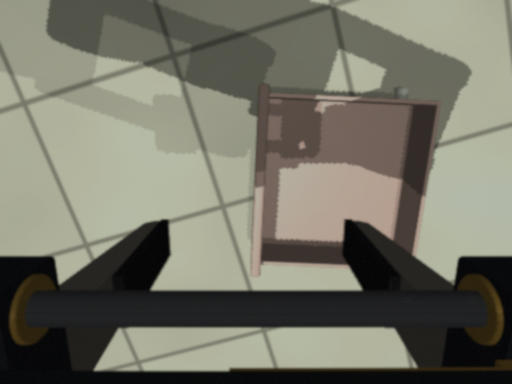

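The wrist view shows the tray well: the front panel's top strip runs from (265,85) to (256,275), the rear wall is on the right near x=425, and the left glide is at (401,91). I refine the grasp point from the strip edges.

```bash
python3 - <<'E'
from h import *
im=np.load('pics/w2.npz')['im'].astype(int); p=json.load(open('pics/w2.json'))
d=cv2.GaussianBlur((im[:,:,0]-im[:,:,1]).astype(np.float32),(3,3),0)
for r in (84,90,100,150,200,250,270,276,280): print(r,d[r,244:282].astype(int).tolist())
print([int(x) for x in im[200,244:282].sum(1)])
# outer edge fit
pts=[]
for r in range(95,265,3):
    row=d[r,240:290]; i=np.argmax(row>8); pts.append((240+i-(row[i]-8)/max(row[i]-row[i-1],1),r))
pts=np.array(pts); f=np.polyfit(pts[:,1],pts[:,0],1); print('res',np.std(pts[:,0]-np.polyval(f,pts[:,1])))
a=onz(p,np.polyval(f,85),85,.086); b=onz(p,np.polyval(f,275),275,.086); print(a,b,np.linalg.norm(a-b))
v=a-b; print('yaw',np.degrees(np.arctan2(-v[0],v[1])))
E
```

```text
84 [-1, -1, -1, -1, -1, -1, -1, -1, -1, -1, -1, 0, 0, 0, 1, 3, 6, 8, 9, 8, 8, 8, 7, 6, 5, 2, 0, 0, -1, -1, -1, -1, 0, 0, 0, 0, -1, -1]
90 [-1, -1, -1, -1, -1, -1, -1, -1, -1, -1, -1, -1, 0, 0, 3, 7, 10, 12, 12, 11, 11, 11, 11, 11, 9, 6, 2, 0, 0, 0, 0, 0, 0, 0, 0, 0, 0, 0]
100 [0, 0, -1, -1, -1, -1, 0, 0, 0, 0, 0, 0, 0, 2, 6, 10, 11, 12, 12, 12, 12, 12, 12, 12, 12, 13, 14, 15, 15, 16, 15, 15, 15, 15, 15, 15, 14, 13]
150 [-1, -2, -2, -1, -1, -1, -1, -1, -1, -1, 0, 1, 5, 9, 11, 12, 12, 12, 12, 12, 12, 12, 12, 12, 12, 12, 12, 12, 12, 12, 12, 12, 12, 12, 12, 12, 11, 12]
200 [-1, -1, -1, 0, 0, -1, -1, 0, 2, 6, 10, 10, 8, 8, 10, 12, 15, 16, 17, 17, 16, 15, 16, 16, 15, 15, 15, 15, 15, 15, 15, 15, 14, 13, 11, 10, 9, 9]
250 [-1, -1, -1, -2, -1, 0, 3, 9, 15, 16, 14, 14, 16, 18, 20, 20, 18, 14, 10, 9, 8, 8, 8, 8, 8, 8, 8, 8, 8, 8, 8, 8, 8, 8, 8, 8, 8, 8]
270 [-1, -1, -1, -1, 0, 2, 8, 14, 16, 16, 16, 18, 19, 20, 19, 13, 5, 0, -2, -2, -2, -2, -2, -2, -3, -3, -2, -2, -2, -2, -2, -2, -3, -3, -3, -3, -2, -2]
276 [-1, -1, -1, -1, 0, 0, 2, 5, 8, 8, 9, 9, 10, 10, 7, 3, 0, -2, -3, -2, -2, -3, -3, -3, -2, -2, -2, -2, -3, -3, -3, -3, -2, -2, -2, -3, -2, -2]
280 [-1, -1, -1, -1, -1, -1, -1, -1, -1, -2, -2, -2, -2, -3, -3, -3, -3, -3, -3, -3, -3, -3, -2, -2, -3, -3, -3, -3, -3, -3, -3, -3, -3, -3, -3, -3, -3, -3]
[359, 363, 363, 359, 355, 353, 353, 359, 356, 355, 395, 461, 502, 509, 505, 502, 494, 477, 428, 352, 298, 299, 305, 308, 307, 306, 308, 308, 305, 307, 307, 308, 316, 357, 427, 485, 506, 508]
res 0.3195296503984301
[ 0.46688546 -0.1962043   0.086     ] [ 0.40534106 -0.37121603  0.086     ] 0.18551770385052335
yaw -19.37466654133161
```

```bash
python3 - <<'E'
from h import *
p=json.load(open('pics/w2.json'))
a=onz(p,264.2,83.5,.086); b=onz(p,254.7,276.5,.086); m=(a+b)/2; v=a-b
print(a,b,np.linalg.norm(v),'yaw',np.degrees(np.arctan2(-v[0],v[1])),m)
yaw=-19.4; t=np.radians(yaw); X=np.array([np.cos(t),np.sin(t)]);Y=np.array([-X[1],X[0]])
g=onz(p,401,91,.016)  # left glide centre ~ (top)
print('glide in tray (want 156,~95):',(g[:2]-m[:2])@X,(g[:2]-m[:2])@Y)
move([m[0],m[1],.055],yaw)
E
```

```text
[ 0.47101853 -0.19608082  0.086     ] [ 0.40997571 -0.3743187   0.086     ] 0.1884010850923238 yaw -18.90527898513245 [ 0.44049712 -0.28519976  0.086     ]
glide in tray (want 156,~95): 0.15013953868755925 0.09929221472977132
yaw now -16.44 spin 0.741 shift [-0.0215  0.0161  0.726 ] pos [ 0.4389 -0.28    0.2002] t 2.5 F [-0.3 -0.8 -1. ] w 0.092
```

```bash
python3 -m jog '[{"jaw":-1,"tx":-0.021,"ty":0.015,"tz":0.08,"spin":0.66},{"jaw":-1,"tx":0,"ty":0,"tz":0.18,"spin":0},{"jaw":-1,"tx":0,"ty":0,"tz":0.18,"spin":0},{"jaw":-1,"tx":0,"ty":0,"tz":0.15,"spin":0},{"jaw":-1,"tx":0,"ty":0,"tz":0.1,"spin":0},{"jaw":-1,"tx":0,"ty":0,"tz":0.036,"spin":0},{"jaw":-1,"tx":0,"ty":0,"tz":0,"spin":0},{"jaw":-1,"tx":0,"ty":0,"tz":0,"spin":0}]' 60 && python3 -m jog '[{"jaw":1,"tx":0,"ty":0,"tz":0,"spin":0},{"jaw":1,"tx":0,"ty":0,"tz":0,"spin":0},{"jaw":1,"tx":0,"ty":0,"tz":0,"spin":0},{"jaw":1,"tx":0,"ty":0,"tz":0,"spin":0},{"jaw":1,"tx":0,"ty":0,"tz":0,"spin":0},{"jaw":1,"tx":0,"ty":0,"tz":0,"spin":0},{"jaw":1,"tx":0,"ty":0,"tz":0,"spin":0},{"jaw":1,"tx":0,"ty":0,"tz":0,"spin":0},{"jaw":1,"tx":0,"ty":0,"tz":0,"spin":0},{"jaw":1,"tx":0,"ty":0,"tz":0,"spin":0}]' 60
```

```text
time_s: 3.17
position: [0.4403, -0.2864, 0.0557]
tcp_rot: [[0.33, 0.944, 0.0], [0.944, -0.33, -0.0], [-0.0, 0.0, -1.0]]
contact_force: [-0.3, 0.1, -0.4]
grip_width: 0.0917
grip_force: 0.0
time_s: 4.0
position: [0.4405, -0.2853, 0.055]
tcp_rot: [[0.328, 0.945, -0.0], [0.945, -0.328, 0.0], [0.0, -0.0, -1.0]]
contact_force: [-0.6, 0.1, 0.3]
grip_width: 0.0274
grip_force: 0.0
```

```bash
python3 -m jog '[{"jaw":1,"tx":0,"ty":0,"tz":0,"spin":0},{"jaw":1,"tx":0,"ty":0,"tz":0,"spin":0},{"jaw":1,"tx":0,"ty":0,"tz":0,"spin":0},{"jaw":1,"tx":0,"ty":0,"tz":0,"spin":0},{"jaw":1,"tx":0,"ty":0,"tz":0,"spin":0},{"jaw":1,"tx":0,"ty":0,"tz":0,"spin":0}]'
```

```text
time_s: 4.5
position: [0.4405, -0.2853, 0.0551]
tcp_rot: [[0.328, 0.945, 0.0], [0.945, -0.328, 0.0], [0.0, 0.0, -1.0]]
contact_force: [-0.6, -0.1, 0.2]
grip_width: 0.0007
grip_force: 0.0
```

The fingers closed on nothing, so I need another look.

```bash
python3 - <<'E'
from h import *
im,p=cam('wrist'); s=cam('side')[0]; t=cam('top')[0]
a=np.hstack([im[:,:], ]); b=cv2.resize(s[100:230,270:420],(400,346)); c=cv2.resize(t[170:290,290:420],(375,346))
out=np.zeros((600,800,3),np.uint8); out[:254,:338]=cv2.resize(im,(338,254)); out[254:600,:400]=b; out[254:600,400:775]=c
cv2.imwrite('pics/m3.png',out[:,:,::-1])
np.savez('pics/w3.npz',im=im,s=s,t=t)
E
```

```text
(no output)
```

View pics/m3.png

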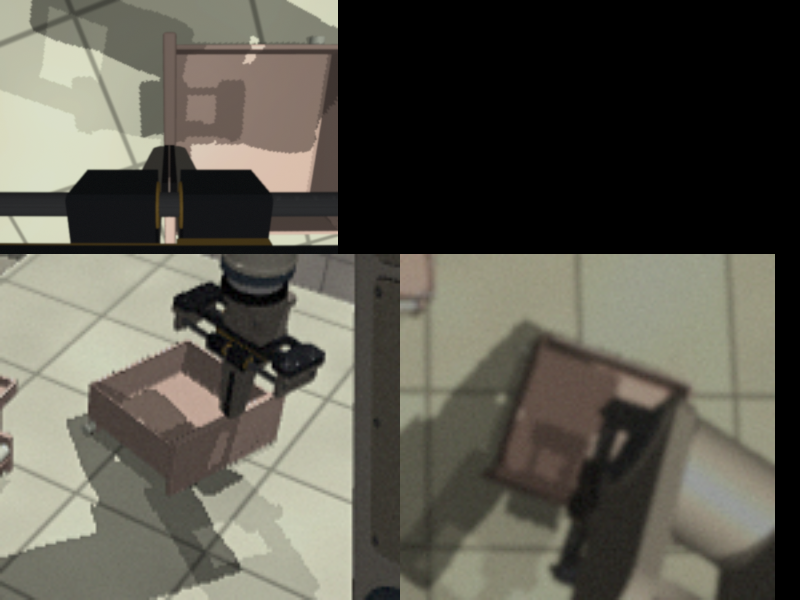

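```bash
python3 - <<'E'
from h import *
s=telemetry.sense(); print(s['grip_width'],s['grip_force'],s['position'])
ps=eyes.camera_params('side'); pw=eyes.camera_params('wrist')
P=s['position']
cs=lambda q:(np.array(q)-[270,100])*[400/150,346/130]+[0,254]
for dz in (0,.019,.031,.05,.069): print(dz,'side',cs(proj(ps,P+[0,0,dz])),'wrist',proj(pw,P+[0,0,dz])*.66)
d=np.load('pics/w3.npz'); a=d['s'][130:190,310:400]; b=d['im'][100:384,130:400]
a=cv2.resize(a,(420,280),interpolation=cv2.INTER_CUBIC); a=cv2.convertScaleAbs(a,alpha=1.3)
out=np.zeros((300,800,3),np.uint8); out[:280,:420]=a; out[:284,430:700]=cv2.convertScaleAbs(b,alpha=1.5)
cv2.imwrite('pics/m4.png',out[:,:,::-1])
E
```

```text
0.0003162583593778538 0.0 [ 0.44046723 -0.28532656  0.05507439]
0 side [227.36641671 433.44733076] wrist [169.60518861 144.22766932]
0.019 side [229.47454294 421.70516199] wrist [169.67030076 151.15895364]
0.031 side [230.82627067 414.17595115] wrist [169.71816469 156.25456048]
0.05 side [232.99941076 402.07117797] wrist [169.80775426 165.79325562]
0.069 side [235.21389381 389.73580996] wrist [169.91985417 177.73041814]
```

View pics/m4.png

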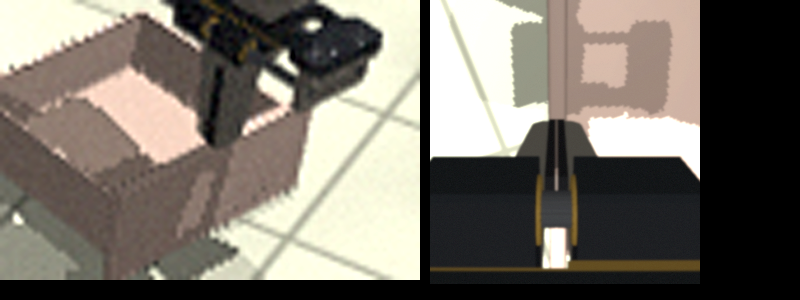

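The side view shows the fingers ending at the panel's top edge. In the wrist view the finger tips span 174 px for 92 mm, so they sit about 31 mm short of the nominal TCP. I was simply too high, so I open, go down 30 mm more and pinch again.

```bash
python3 -m jog '[{"jaw":-1,"tx":0,"ty":0,"tz":0,"spin":0},{"jaw":-1,"tx":0,"ty":0,"tz":0,"spin":0},{"jaw":-1,"tx":0,"ty":0,"tz":0,"spin":0},{"jaw":-1,"tx":0,"ty":0,"tz":0,"spin":0},{"jaw":-1,"tx":0,"ty":0,"tz":0,"spin":0},{"jaw":-1,"tx":0,"ty":0,"tz":0,"spin":0},{"jaw":-1,"tx":0,"ty":0,"tz":0,"spin":0},{"jaw":-1,"tx":0,"ty":0,"tz":0.03,"spin":0},{"jaw":-1,"tx":0,"ty":0,"tz":0.04,"spin":0},{"jaw":-1,"tx":0,"ty":0,"tz":0.04,"spin":0},{"jaw":-1,"tx":0,"ty":0,"tz":0.04,"spin":0},{"jaw":-1,"tx":0,"ty":0,"tz":0,"spin":0}]' && python3 -m jog '[{"jaw":1,"tx":0,"ty":0,"tz":0,"spin":0},{"jaw":1,"tx":0,"ty":0,"tz":0,"spin":0},{"jaw":1,"tx":0,"ty":0,"tz":0,"spin":0},{"jaw":1,"tx":0,"ty":0,"tz":0,"spin":0},{"jaw":1,"tx":0,"ty":0,"tz":0,"spin":0},{"jaw":1,"tx":0,"ty":0,"tz":0,"spin":0},{"jaw":1,"tx":0,"ty":0,"tz":0,"spin":0},{"jaw":1,"tx":0,"ty":0,"tz":0,"spin":0},{"jaw":1,"tx":0,"ty":0,"tz":0,"spin":0},{"jaw":1,"tx":0,"ty":0,"tz":0,"spin":0},{"jaw":1,"tx":0,"ty":0,"tz":0,"spin":0},{"jaw":1,"tx":0,"ty":0,"tz":0,"spin":0},{"jaw":1,"tx":0,"ty":0,"tz":0,"spin":0},{"jaw":1,"tx":0,"ty":0,"tz":0,"spin":0},{"jaw":1,"tx":0,"ty":0,"tz":0,"spin":0}]' 60
```

```text
time_s: 5.65
position: [0.4392, -0.2845, 0.023]
tcp_rot: [[0.328, 0.945, -0.003], [0.945, -0.328, 0.002], [0.001, -0.003, -1.0]]
contact_force: [0.4, -0.5, 0.9]
grip_width: 0.078
grip_force: 0.0
time_s: 6.9
position: [0.4406, -0.2853, 0.0251]
tcp_rot: [[0.328, 0.945, 0.0], [0.945, -0.328, -0.0], [-0.0, 0.0, -1.0]]
contact_force: [1.1, 0.6, -0.4]
grip_width: 0.0098
grip_force: 60.0
```

The panel is gripped at 9.8 mm with 60 N. I lift, turn and go in front of the organiser for a close measurement.

```bash
python3 -m jog '[{"jaw":1,"tx":0,"ty":0,"tz":-0.03,"spin":0},{"jaw":1,"tx":0,"ty":0,"tz":-0.07,"spin":0},{"jaw":1,"tx":0,"ty":0,"tz":-0.1,"spin":0},{"jaw":1,"tx":0,"ty":0,"tz":-0.12,"spin":0},{"jaw":1,"tx":0,"ty":0,"tz":-0.14,"spin":0},{"jaw":1,"tx":0,"ty":0,"tz":-0.14,"spin":0},{"jaw":1,"tx":0,"ty":0,"tz":-0.14,"spin":0},{"jaw":1,"tx":0,"ty":0,"tz":-0.11,"spin":0},{"jaw":1,"tx":0,"ty":0,"tz":-0.05,"spin":-0.2},{"jaw":1,"tx":0,"ty":0,"tz":0,"spin":-0.6},{"jaw":1,"tx":0,"ty":0,"tz":0,"spin":-0.8},{"jaw":1,"tx":0,"ty":0,"tz":0,"spin":-0.8},{"jaw":1,"tx":0,"ty":0,"tz":0,"spin":-0.8},{"jaw":1,"tx":0,"ty":0,"tz":0,"spin":-0.8},{"jaw":1,"tx":0,"ty":0,"tz":0,"spin":-0.8},{"jaw":1,"tx":0,"ty":0,"tz":0,"spin":-0.5},{"jaw":1,"tx":0,"ty":0,"tz":0,"spin":-0.2},{"jaw":1,"tx":0,"ty":0,"tz":0,"spin":0}]' && python3 - <<'E'
from h import *
move([.39,-.022,.2],2.8)
E
```

```text
time_s: 8.4
position: [0.4399, -0.285, 0.2043]
tcp_rot: [[-0.05, 0.999, -0.001], [0.999, 0.05, 0.001], [0.001, -0.001, -1.0]]
contact_force: [-0.1, -0.2, -3.5]
grip_width: 0.0097
grip_force: 60.0
yaw now 2.87 spin 0.018 shift [ 1.3255 -0.1849  0.0231] pos [ 0.4399 -0.285   0.2043] t 8.4 F [-0.1 -0.2 -3.5] w 0.0097
```

```bash
python3 -m jog '[{"jaw":1,"tx":0.05,"ty":-0.01,"tz":0,"spin":0},{"jaw":1,"tx":0.1,"ty":-0.015,"tz":0,"spin":0},{"jaw":1,"tx":0.14,"ty":-0.02,"tz":0,"spin":0},{"jaw":1,"tx":0.15,"ty":-0.02,"tz":0,"spin":0},{"jaw":1,"tx":0.15,"ty":-0.02,"tz":0,"spin":0},{"jaw":1,"tx":0.15,"ty":-0.02,"tz":0,"spin":0},{"jaw":1,"tx":0.15,"ty":-0.02,"tz":0,"spin":0},{"jaw":1,"tx":0.15,"ty":-0.02,"tz":0,"spin":0},{"jaw":1,"tx":0.14,"ty":-0.02,"tz":0,"spin":0},{"jaw":1,"tx":0.1,"ty":-0.015,"tz":0,"spin":0},{"jaw":1,"tx":0.045,"ty":-0.005,"tz":0,"spin":0},{"jaw":1,"tx":0,"ty":0,"tz":0,"spin":0},{"jaw":1,"tx":0,"ty":0,"tz":0,"spin":0},{"jaw":1,"tx":0,"ty":0,"tz":0,"spin":0}]' && python3 - <<'E'
from h import *
move([.39,-.022,.2],2.8)
D={};P={}
for n in ('wrist','side','top'):
    im,p=cam(n); D[n]=im; P[n]={k:np.array(v).tolist() for k,v in p.items()}
np.savez('pics/s5.npz',**D); json.dump(P,open('pics/s5.json','w'))
out=np.zeros((600,800,3),np.uint8); out[:384,:512]=cv2.convertScaleAbs(D['wrist'],alpha=1.3)
a=cv2.resize(D['side'][110:230,180:380],None,fx=1.44,fy=1.44); out[384:384+173,:288]=a
out[384:600,290:290+300]=cv2.resize(D['top'][120:264,205:405],None,fx=1.5,fy=1.5)
cv2.imwrite('pics/m5.png',out[:,:,::-1])
E
```

```text
time_s: 9.57
position: [0.3906, -0.0232, 0.2051]
tcp_rot: [[-0.049, 0.999, 0.0], [0.999, 0.049, -0.0], [-0.0, 0.0, -1.0]]
contact_force: [0.5, -0.8, -3.3]
grip_width: 0.01
grip_force: 60.0
yaw now 2.83 spin 0.008 shift [ 0.006  -0.0026  0.0255] pos [ 0.3906 -0.0232  0.2051] t 9.57 F [ 0.5 -0.8 -3.3] w 0.01
```

View pics/m5.png

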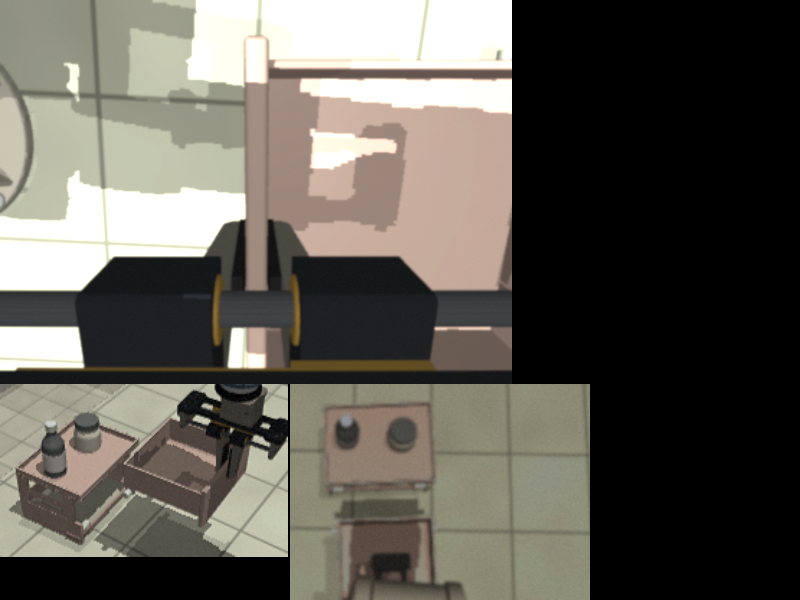

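The wrist view can't see the organiser, only the held tray with its left glide at (490,55). The top view shows the tray squarely in front of the organiser. I fit edge lines in the top view for both, and the tray's offset from FK gives me the camera bias.

```bash
cat > fit.py <<'E'
from h import *
def sub(prof,thr=6):  # first crossing subpixel along profile
    i=int(np.argmax(prof>thr)); 
    return None if i==0 else i-(prof[i]-thr)/(prof[i]-prof[i-1])
def vline(d,rows,c0,c1,thr):   # scan columns c0->c1 in each row
    st=1 if c1>c0 else -1; out=[]
    for r in rows:
        s=sub(d[r,c0:c1:st],thr)
        if s is not None: out.append((c0+st*s,r))
    return np.array(out)
def hline(d,cols,r0,r1,thr): return vline(d.T,cols,r0,r1,thr)[:,::-1]
def world(p,pts,z,name):
    w=np.array([onz(p,*q,z)[:2] for q in pts]); 
    for _ in range(3):
        vx,vy,x,y=cv2.fitLine(w.astype(np.float32),cv2.DIST_HUBER,0,.001,.001).ravel()
        res=np.abs((w-[x,y])@[-vy,vx]); w=w[res<max(.003,2*np.median(res))]
    ang=np.degrees(np.arctan2(vy,vx)); print(name,'mid',np.round([x,y],4),'ang %.2f'%ang,'n',len(w),'rms %.4f'%np.sqrt(np.mean(((w-[x,y])@[-vy,vx])**2)))
    return np.array([x,y]),np.array([vx,vy])
E
python3 - <<'E'
from fit import *
im=np.load('pics/top0.npz')['im'].astype(np.float32); p=json.load(open('pics/top0.json'))
D=lambda im: cv2.GaussianBlur(im[:,:,0]-im[:,:,1],(3,3),0)
d=D(im); d5=D(np.load('pics/s5.npz')['top'].astype(np.float32))
for nm,q in (('t0',d),('s5',d5)):
    print(nm)
    world(p,vline(q,range(140,182),218,250,8),.147,'L')
    world(p,vline(q,range(140,182),310,285,8),.147,'R')
    world(p,hline(q,range(235,294),122,150,8),.147,'B')
    F=hline(q,range(235,294),205,180,8)
    world(p,F,.147,'F')
print(d[183:200,262].astype(int),np.load('pics/top0.npz')['im'][183:200,262].sum(1)); print(d5[203:222,265].astype(int))
z=.2051-.009+.055
world(p,hline(d5,range(243,288),199,222,8),z,'trayrear')
world(p,vline(d5,range(216,250),228,252,8),z,'trayL')
world(p,vline(d5,range(216,235),305,280,8),z,'trayR')
im5=np.load('pics/s5.npz')['top']
m=((im5.min(2)>165)).astype(np.uint8); print([ (s.tolist(),c.round(1).tolist()) for s,c in zip(*cv2.connectedComponentsWithStats(m[180:240,220:310])[2:4])][1:8])
g=im5[180:200,222:306].min(2); print(g.max(0).tolist())
E
```

```text
t0
L mid [0.7387 0.1083] ang 3.35 n 42 rms 0.0009
R mid [ 0.7038 -0.121 ] ang 3.17 n 42 rms 0.0008
B mid [0.815  0.0163] ang -86.97 n 45 rms 0.0012
F mid [0.6285 0.0093] ang -86.72 n 47 rms 0.0004
s5
L mid [0.7211 0.1072] ang 3.32 n 42 rms 0.0011
R mid [ 0.7287 -0.1199] ang 2.59 n 42 rms 0.0009
B mid [0.8149 0.0107] ang -87.07 n 47 rms 0.0015
F mid [ 0.6295 -0.0069] ang -87.05 n 47 rms 0.0005
[16 16 14 11 11 14 16 13  7  4  3  2  2  3  1  1  2] [393 372 316 264 279 310 302 263 283 327 335 357 371 394 414 405 402]
[ 1  2  2  2  3  3  4  4  6  8 13 16 16 16 15 15 16 16 15]
trayrear mid [ 0.5565 -0.0121] ang -83.65 n 24 rms 0.0018
trayL mid [0.4989 0.0615] ang 16.65 n 19 rms 0.0013
trayR mid [ 0.5153 -0.1008] ang -9.48 n 15 rms 0.0008
[]
[123, 120, 122, 119, 122, 118, 117, 117, 115, 122, 119, 116, 121, 127, 129, 134, 126, 125, 114, 116, 114, 112, 118, 114, 114, 117, 121, 113, 116, 117, 115, 113, 114, 116, 117, 113, 114, 113, 116, 114, 116, 112, 115, 116, 115, 114, 116, 116, 116, 116, 116, 113, 113, 113, 114, 117, 115, 117, 113, 120, 114, 115, 117, 115, 113, 116, 118, 123, 127, 122, 129, 128, 121, 122, 123, 118, 111, 101, 106, 120, 128, 127, 128, 127]
```

```bash
python3 - <<'E'
from fit import *
S=np.load('pics/s5.npz')['side']; T=np.load('pics/top0.npz')['im']
out=np.zeros((600,800,3),np.uint8)
a=cv2.resize(S[125:215,192:352],(800,450),interpolation=cv2.INTER_CUBIC); out[:450]=cv2.convertScaleAbs(a,alpha=1.5)
b=cv2.resize(T[180:198,222:306],(672,144),interpolation=cv2.INTER_CUBIC); out[454:598,:672]=cv2.convertScaleAbs(b,alpha=1.5)
cv2.imwrite('pics/m6.png',out[:,:,::-1])
E
```

```text
(no output)
```

View pics/m6.png

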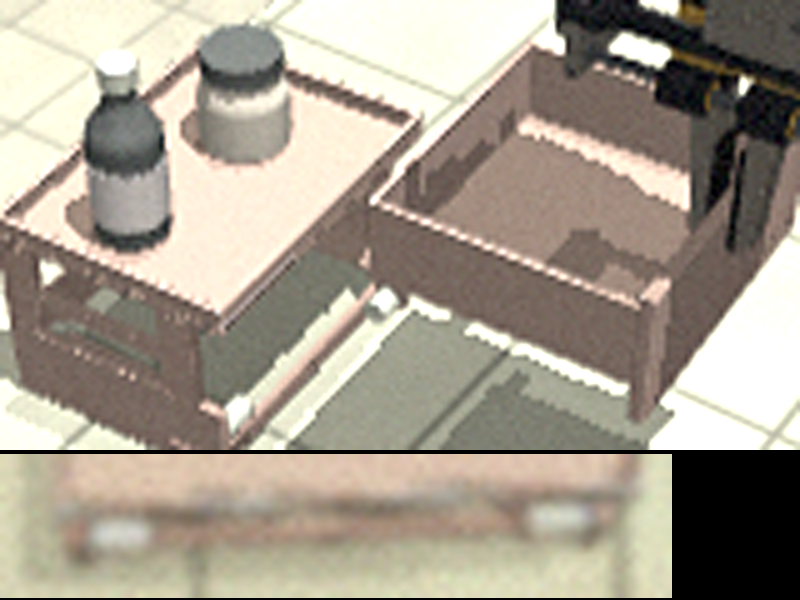

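```bash
python3 - <<'E'
from fit import *
P=json.load(open('pics/s5.json')); ps=P['side']; pt=json.load(open('pics/top0.json')); pw=P['wrist']
S=lambda x,y:(192+x/5-.4,125+y/5-.4); T=lambda x,y:(222+x/8-.44,180+(y-454)/8-.44)
rl=onz(pt,*T(120,533),.038); rr=onz(pt,*T(564,517.5),.038); print('rollers',rl,rr,'sep',np.linalg.norm(rl-rr),'yaw',np.degrees(np.arctan2(rr[0]-rl[0],rl[1]-rr[1])))
m=(rl+rr)/2; print('org origin from rollers',m[:2]-.008*np.array([1,.054]))
for q in [(60,512),(635,487)]: print('front edge z.147/.127',onz(pt,*T(*q),.147)[:2],onz(pt,*T(*q),.127)[:2])
tcp=np.array([.3906,-.0232,.2051]); t=np.radians(2.83)
R=np.array([[np.cos(t),-np.sin(t),0],[np.sin(t),np.cos(t),0],[0,0,1]]); o=tcp+R@[.082,0,-.009]
tr=lambda *a: o+R@np.array(a)
inv=lambda f: ((np.array(f)+.4-[192,125])*5).round(0)
print('side pred glide end',inv(proj(ps,tr(.074,.102,-.009))),'rear-left top',inv(proj(ps,tr(.087,.088,.055))),'front-left panel top outer/inner',inv(proj(ps,tr(-.087,.095,.07))),inv(proj(ps,tr(-.077,.095,.07))),'foot',inv(proj(ps,tr(-.087,.095,-.016))))
print('obs glide (383,300) corner (372,203) panel top (655,280) foot (640,420)')
og=np.array([.651,-.0105,0]); t2=np.radians(3.1); R2=np.array([[np.cos(t2),-np.sin(t2),0],[np.sin(t2),np.cos(t2),0],[0,0,1]])
for q in [(-.005,.113,.147),(-.005,-.113,.147),(.165,.113,.147),(.008,.105,.038),(.008,.08,.038),(0,.113,0)]: print('org',q,inv(proj(ps,og+R2@np.array(q))), (proj(pt,og+R2@np.array(q))-[222,180]+.44)*8+[0,454])
print('wrist panel left end top',proj(pw,tr(-.082,.095,.07)),'obs ~(257,38)', 'glide',proj(pw,tr(.074,.102,-.009)),'obs ~ (490,50)')
E
```

```text
rollers [0.65328579 0.08138959 0.038     ] [ 0.6626215 -0.1049626  0.038    ] sep 0.18658588621639047 yaw 2.867954109807941
org origin from rollers [ 0.64995364 -0.0122185 ]
front edge z.147/.127 [0.63984897 0.10019091] [0.6438956 0.1013978]
front edge z.147/.127 [ 0.6528206  -0.11995067] [ 0.65710002 -0.12269446]
side pred glide end [374. 314.] rear-left top [367. 201.] front-left panel top outer/inner [658. 304.] [639. 297.] foot [643. 428.]
obs glide (383,300) corner (372,203) panel top (655,280) foot (640,420)
org (-0.005, 0.113, 0.147) [219. 315.] [ 55.10698599 511.8086831 ]
org (-0.005, -0.113, 0.147) [424. 114.] [644.54691524 488.92975918]
org (0.165, 0.113, 0.147) [ -8. 215.] [42.01514589 86.86641038]
org (0.008, 0.105, 0.038) [220. 431.] [ 88.09030833 532.48887035]
org (0.008, 0.08, 0.038) [243. 407.] [147.64573168 530.17341838]
org (0, 0.113, 0) [226. 487.] [ 74.22712546 568.32599268]
wrist panel left end top [257.01091539  34.6665815 ] obs ~(257,38) glide [513.17120782  50.03650249] obs ~ (490,50)
```

Predictions from organiser origin (0.6505, -0.011) and yaw 3.0° match the observed corners within about 1 mm: rim corners at (222,312) and (420,118), rollers at (120,533) and (564,517). The tray is level and about 2 mm to the right of the tool. I lower to insertion height and line up.

```bash
cat >> h.py <<'E'
def org(x,y,z):
    t=np.radians(3.0); X=np.array([np.cos(t),np.sin(t)]); return np.array([*(np.array([.6505,-.011])+x*X+y*np.array([-X[1],X[0]])),z])
def inorg(P):
    t=np.radians(3.0); d=np.array(P[:2])-[.6505,-.011]; return np.round([d@[np.cos(t),np.sin(t)],d@[-np.sin(t),np.cos(t)],P[2]],4)
def where():
    s=telemetry.sense(); print('TCP in organiser',inorg(s['position']),'tray x short of home',round(.073-(inorg(s['position'])[0]+.082),4),'t',round(s['time_s'],2),'F',np.round(s['contact_force'],1),'w',round(s['grip_width'],4))
E
python3 - <<'E'
from h import *
where(); move(org(-.262,.002,.076),3.0); move(org(-.131,.002,.076),3.0)
E
```

```text
TCP in organiser [-0.2603  0.0013  0.205 ] tray x short of home 0.2513 t 9.72 F [-0.2 -0.3 -3.1] w 0.0097
yaw now 2.77 spin -0.058 shift [ 0.0037 -0.0086  0.6451] pos [ 0.3905 -0.0233  0.205 ] t 9.72 F [-0.2 -0.3 -3.1] w 0.0097
yaw now 2.77 spin -0.058 shift [0.0037 0.6464 0.645 ] pos [ 0.3905 -0.0233  0.205 ] t 9.72 F [-0.2 -0.3 -3.1] w 0.0097
```

```bash
python3 -m jog '[{"jaw":1,"tx":0.004,"ty":-0.009,"tz":0.05,"spin":-0.06},{"jaw":1,"tx":0,"ty":0,"tz":0.1,"spin":0},{"jaw":1,"tx":0,"ty":0,"tz":0.12,"spin":0},{"jaw":1,"tx":0,"ty":0,"tz":0.12,"spin":0},{"jaw":1,"tx":0,"ty":0,"tz":0.12,"spin":0},{"jaw":1,"tx":0,"ty":0,"tz":0.09,"spin":0},{"jaw":1,"tx":0,"ty":0,"tz":0.045,"spin":0},{"jaw":1,"tx":0,"ty":0,"tz":0,"spin":0},{"jaw":1,"tx":0,"ty":0.05,"tz":0,"spin":0},{"jaw":1,"tx":0,"ty":0.07,"tz":0,"spin":0},{"jaw":1,"tx":0,"ty":0.07,"tz":0,"spin":0},{"jaw":1,"tx":0,"ty":0.07,"tz":0,"spin":0},{"jaw":1,"tx":0,"ty":0.05,"tz":0,"spin":0},{"jaw":1,"tx":0,"ty":0.03,"tz":0,"spin":0},{"jaw":1,"tx":0,"ty":0,"tz":0,"spin":0},{"jaw":1,"tx":0,"ty":0,"tz":0,"spin":0}]' && python3 - <<'E'
from h import *
where(); move(org(-.131,.002,.076),3.0)
D={};P={}
for n in ('wrist','side','top'):
    im,p=cam(n); D[n]=im; P[n]={k:np.array(v).tolist() for k,v in p.items()}
np.savez('pics/s7.npz',**D); json.dump(P,open('pics/s7.json','w'))
ps,pt=P['side'],P['top']
S=D['side']; x0,y0=225,135
out=np.zeros((600,800,3),np.uint8)
a=cv2.resize(S[y0:y0+80,x0:x0+108],(648,480),interpolation=cv2.INTER_CUBIC); out[:480,:648]=cv2.convertScaleAbs(a,alpha=1.4)
s=telemetry.sense()['position']; tcp=inorg(s); tcp=np.array(tcp)
q=lambda x,y,z:((proj(ps,org(x,y,z))-[x0,y0]+.4)*6).round(0)
ox,oy,oz=tcp[0]+.082,tcp[1]-.002,tcp[2]-.009
print('glideL',q(ox+.074,oy+.102,oz-.009),'rearL',q(ox+.087,oy+.088,oz+.055),'foot',q(ox-.087,oy+.095,oz-.016),'ptop',q(ox-.087,oy+.095,oz+.07),'rim',q(-.005,.113,.147),q(-.005,-.113,.147),'glideR',q(ox+.074,oy-.102,oz-.009),'rollerL',q(.008,.08,.046))
cv2.imwrite('pics/m7.png',out[:,:,::-1])
E
```

```text
time_s: 11.05
position: [0.4563, -0.0181, 0.0763]
tcp_rot: [[-0.054, 0.999, -0.0], [0.999, 0.054, -0.0], [-0.0, -0.0, -1.0]]
contact_force: [0.0, 1.1, -2.6]
grip_width: 0.0094
grip_force: 60.0
TCP in organiser [-0.1943  0.0031  0.0763] tray x short of home 0.1853 t 11.05 F [ 0.   1.1 -2.6] w 0.0094
yaw now 3.09 spin 0.024 shift [-0.0053  0.3163  0.0013] pos [ 0.4563 -0.0181  0.0763] t 11.05 F [ 0.   1.1 -2.6] w 0.0094
glideL [143. 462.] rearL [133. 343.] foot [430. 592.] ptop [439. 465.] rim [ 66. 317.] [313.  77.] glideR [352. 238.] rollerL [ 94. 417.]
```

View pics/m7.png

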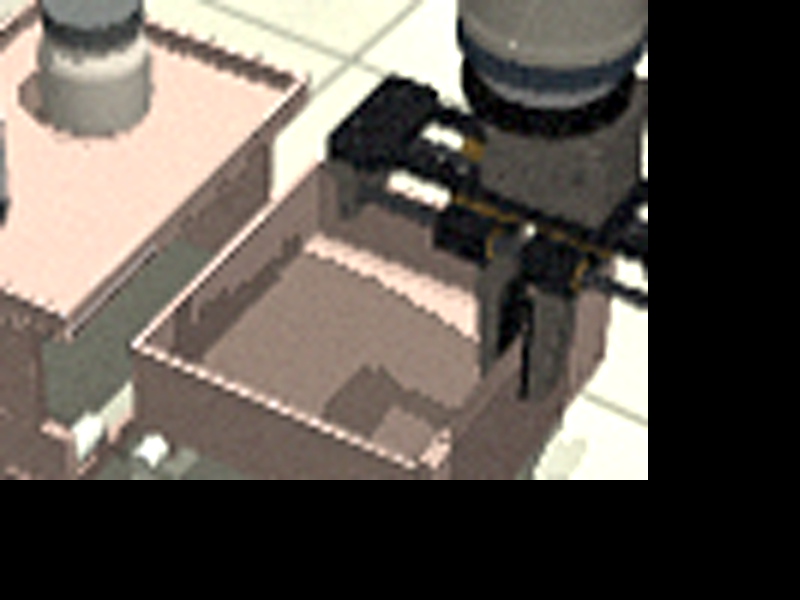

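The side view shows the tray level with its rear-left corner at (136,345), predicted (133,343), and its left glide at (150,448), above and in front of the left roller at (90,430). The fit is good, so I go over the rollers.

```bash
python3 -m jog '[{"jaw":1,"tx":-0.005,"ty":0.03,"tz":0,"spin":0},{"jaw":1,"tx":0,"ty":0.05,"tz":0,"spin":0},{"jaw":1,"tx":0,"ty":0.05,"tz":0,"spin":0},{"jaw":1,"tx":0,"ty":0.05,"tz":0,"spin":0},{"jaw":1,"tx":0,"ty":0.05,"tz":0,"spin":0},{"jaw":1,"tx":0,"ty":0.04,"tz":0,"spin":0},{"jaw":1,"tx":0,"ty":0.03,"tz":0,"spin":0},{"jaw":1,"tx":0,"ty":0.016,"tz":0,"spin":0},{"jaw":1,"tx":0,"ty":0,"tz":0,"spin":0},{"jaw":1,"tx":0,"ty":0,"tz":0,"spin":0},{"jaw":1,"tx":0,"ty":0,"tz":0,"spin":0}]' && python3 -c "
from h import *
where(); move(org(-.131,.002,.056),3.0)"
```

```text
time_s: 12.12
position: [0.519, -0.0157, 0.076]
tcp_rot: [[-0.054, 0.999, -0.001], [0.999, 0.054, 0.0], [0.0, -0.001, -1.0]]
contact_force: [-0.7, 0.1, -2.9]
grip_width: 0.0093
grip_force: 60.0
TCP in organiser [-0.1316  0.0022  0.076 ] tray x short of home 0.1226 t 12.12 F [-0.7  0.1 -2.9] w 0.0093
yaw now 3.09 spin 0.023 shift [-0.001   0.0031  0.0998] pos [ 0.519  -0.0157  0.076 ] t 12.12 F [-0.7  0.1 -2.9] w 0.0093
```

Free so far. I lower gently while watching the force.

```bash
python3 -m jog '[{"jaw":1,"tx":0,"ty":0.003,"tz":0.02,"spin":0},{"jaw":1,"tx":0,"ty":0,"tz":0.02,"spin":0},{"jaw":1,"tx":0,"ty":0,"tz":0.01,"spin":0},{"jaw":1,"tx":0,"ty":0,"tz":0,"spin":0},{"jaw":1,"tx":0,"ty":0,"tz":0,"spin":0}]' && python3 -m jog '[{"jaw":1,"tx":0,"ty":0,"tz":0.015,"spin":0},{"jaw":1,"tx":0,"ty":0,"tz":0.015,"spin":0},{"jaw":1,"tx":0,"ty":0,"tz":0.005,"spin":0},{"jaw":1,"tx":0,"ty":0,"tz":0,"spin":0},{"jaw":1,"tx":0,"ty":0,"tz":0,"spin":0}]' && python3 -m jog '[{"jaw":1,"tx":0,"ty":0,"tz":0.01,"spin":0},{"jaw":1,"tx":0,"ty":0,"tz":0,"spin":0},{"jaw":1,"tx":0,"ty":0,"tz":0,"spin":0}]'
```

```text
time_s: 12.53
position: [0.5199, -0.0157, 0.0658]
tcp_rot: [[-0.054, 0.999, -0.001], [0.999, 0.054, 0.0], [0.0, -0.001, -1.0]]
contact_force: [0.1, 0.6, -3.6]
grip_width: 0.01
grip_force: 60.0
time_s: 12.95
position: [0.5201, -0.0157, 0.059]
tcp_rot: [[-0.054, 0.999, -0.0], [0.999, 0.054, 0.0], [0.0, -0.0, -1.0]]
contact_force: [0.3, -0.4, -2.4]
grip_width: 0.0096
grip_force: 60.0
time_s: 13.2
position: [0.5201, -0.0157, 0.057]
tcp_rot: [[-0.054, 0.999, -0.0], [0.999, 0.054, 0.0], [0.0, -0.0, -1.0]]
contact_force: [0.0, 0.2, -2.8]
grip_width: 0.0094
grip_force: 60.0
```

It dropped into the gap without contact. Lower 1 mm more and slide in under the flange in two steps.

```bash
python3 -m jog '[{"jaw":1,"tx":0,"ty":0,"tz":0.006,"spin":0},{"jaw":1,"tx":0,"ty":0.02,"tz":0,"spin":0},{"jaw":1,"tx":0,"ty":0.03,"tz":0,"spin":0},{"jaw":1,"tx":0,"ty":0.03,"tz":0,"spin":0},{"jaw":1,"tx":0,"ty":0.02,"tz":0,"spin":0},{"jaw":1,"tx":0,"ty":0,"tz":0,"spin":0},{"jaw":1,"tx":0,"ty":0,"tz":0,"spin":0}]'; python3 -c "
from h import *
where()"
```

```text
time_s: 13.78
position: [0.5404, -0.0146, 0.0558]
tcp_rot: [[-0.054, 0.999, -0.0], [0.999, 0.054, -0.0], [-0.0, -0.0, -1.0]]
contact_force: [-0.1, -0.4, -3.8]
grip_width: 0.0096
grip_force: 60.0
TCP in organiser [-0.1101  0.0022  0.0558] tray x short of home 0.1011 t 13.78 F [-0.1 -0.4 -3.8] w 0.0096
```

```bash
python3 -m jog '[{"jaw":1,"tx":0,"ty":0.02,"tz":0,"spin":0},{"jaw":1,"tx":0,"ty":0.04,"tz":0,"spin":0},{"jaw":1,"tx":0,"ty":0.04,"tz":0,"spin":0},{"jaw":1,"tx":0,"ty":0.04,"tz":0,"spin":0},{"jaw":1,"tx":0,"ty":0.025,"tz":0,"spin":0},{"jaw":1,"tx":0,"ty":0,"tz":0,"spin":0},{"jaw":1,"tx":0,"ty":0,"tz":0.004,"spin":0},{"jaw":1,"tx":0,"ty":0,"tz":0,"spin":0},{"jaw":1,"tx":0,"ty":0,"tz":0,"spin":0}]'; python3 -c "
from h import *
where()"
```

```text
time_s: 14.53
position: [0.5729, -0.0128, 0.0551]
tcp_rot: [[-0.054, 0.999, 0.0], [0.999, 0.054, 0.0], [0.0, 0.0, -1.0]]
contact_force: [0.0, -0.6, -1.6]
grip_width: 0.0092
grip_force: 60.0
TCP in organiser [-0.0775  0.0023  0.0551] tray x short of home 0.0685 t 14.53 F [ 0.  -0.6 -1.6] w 0.0092
```

```bash
python3 -m jog '[{"jaw":0.4,"tx":0,"ty":0,"tz":0,"spin":0},{"jaw":0.4,"tx":0,"ty":0,"tz":0,"spin":0},{"jaw":0.4,"tx":0,"ty":0,"tz":0,"spin":0},{"jaw":0.4,"tx":0,"ty":0,"tz":0,"spin":0},{"jaw":0.4,"tx":0,"ty":0,"tz":0,"spin":0},{"jaw":0.4,"tx":0,"ty":0,"tz":0,"spin":0}]'; python3 - <<'E'
from h import *
where()
ps=json.load(open('pics/s7.json'))['side']
q=lambda x,y,z:((proj(ps,org(x,y,z))-[225,135]+.4)*6).round(0)
for dz in (0,.01,.02,.03,.04,.1,.11,.12): print(dz,q(-.1943-.014,.0031,.0763+dz),q(-.1943+.014,.0031,.0763+dz))
E
```

```text
time_s: 15.03
position: [0.5732, -0.0128, 0.0552]
tcp_rot: [[-0.054, 0.999, 0.0], [0.999, 0.054, 0.0], [-0.0, 0.0, -1.0]]
contact_force: [0.2, 0.8, 0.3]
grip_width: 0.0277
grip_force: 0.0
TCP in organiser [-0.0773  0.0022  0.0552] tray x short of home 0.0683 t 15.03 F [0.2 0.8 0.3] w 0.0277
0 [541. 444.] [490. 423.]
0.01 [542. 430.] [492. 408.]
0.02 [544. 415.] [493. 394.]
0.03 [545. 400.] [494. 379.]
0.04 [547. 385.] [495. 364.]
0.1 [556. 292.] [503. 271.]
0.11 [558. 276.] [504. 255.]
0.12 [559. 260.] [506. 239.]
```

The tray is released and resting. Retreat up and back, then spin 90° with the camera side away from the organiser and shut the fingers.

```bash
python3 -m jog '[{"jaw":0.4,"tx":0,"ty":0,"tz":-0.05,"spin":0},{"jaw":0.4,"tx":0,"ty":0,"tz":-0.1,"spin":0},{"jaw":0.4,"tx":0,"ty":0,"tz":-0.12,"spin":0},{"jaw":0.4,"tx":0,"ty":0,"tz":-0.12,"spin":0},{"jaw":0.4,"tx":0,"ty":-0.08,"tz":-0.05,"spin":0},{"jaw":0.4,"tx":0,"ty":-0.12,"tz":0,"spin":0},{"jaw":0.4,"tx":0,"ty":-0.15,"tz":0,"spin":0},{"jaw":0.4,"tx":0,"ty":-0.08,"tz":0,"spin":0},{"jaw":1,"tx":0,"ty":0,"tz":0,"spin":0}]'; python3 -m jog '[{"jaw":1,"tx":0,"ty":0,"tz":0,"spin":-1},{"jaw":1,"tx":0,"ty":0,"tz":0,"spin":-1},{"jaw":1,"tx":0,"ty":0,"tz":0,"spin":-1},{"jaw":1,"tx":0,"ty":0,"tz":0,"spin":-1},{"jaw":1,"tx":0,"ty":0,"tz":0,"spin":-1},{"jaw":1,"tx":0,"ty":0,"tz":0,"spin":-1},{"jaw":1,"tx":0,"ty":0,"tz":0,"spin":-1},{"jaw":1,"tx":0,"ty":0,"tz":0,"spin":-1},{"jaw":1,"tx":0,"ty":0,"tz":0,"spin":-1},{"jaw":1,"tx":0,"ty":0,"tz":0,"spin":-1},{"jaw":1,"tx":0,"ty":0,"tz":0,"spin":-1},{"jaw":1,"tx":0,"ty":0,"tz":0,"spin":-1},{"jaw":1,"tx":0,"ty":0,"tz":0,"spin":-1},{"jaw":1,"tx":0,"ty":0,"tz":0,"spin":-1},{"jaw":1,"tx":0,"ty":0,"tz":0,"spin":-1},{"jaw":1,"tx":0,"ty":0,"tz":0,"spin":-1},{"jaw":1,"tx":0,"ty":0,"tz":0,"spin":-1},{"jaw":1,"tx":0,"ty":0,"tz":0,"spin":-1},{"jaw":1,"tx":0,"ty":0,"tz":0,"spin":-1},{"jaw":1,"tx":0,"ty":0,"tz":0,"spin":-1}]'; python3 -m jog '[{"jaw":1,"tx":0,"ty":0,"tz":0,"spin":-1},{"jaw":1,"tx":0,"ty":0,"tz":0,"spin":-1},{"jaw":1,"tx":0,"ty":0,"tz":0,"spin":-0.5},{"jaw":1,"tx":0,"ty":0,"tz":0,"spin":0},{"jaw":1,"tx":0,"ty":0,"tz":0,"spin":0}]' 30; python3 - <<'E'
from h import *
where(); move(org(-.13,0,.04),93)
im,ps=cam('side'); P=telemetry.sense()['position']; np.savez('pics/s8.npz',im=im); o=inorg(P)
g=im.astype(int).sum(2)
for dy in (0,.018):
  print(dy,[(round(dz*1000),int(g[tuple(np.round(proj(ps,org(o[0],o[1]+dy,o[2]+dz))[::-1]).astype(int))])) for dz in np.arange(-.01,.15,.005)])
# body bottom at near end (y+.0945)
for dy in (.05,.08): print(dy,[(round(dz*1000),int(g[tuple(np.round(proj(ps,org(o[0],o[1]+dy,o[2]+dz))[::-1]).astype(int))])) for dz in np.arange(.04,.2,.005)])
E
```

```text
time_s: 15.78
position: [0.4839, -0.0175, 0.1436]
tcp_rot: [[-0.054, 0.999, -0.002], [0.999, 0.054, 0.0], [0.0, -0.002, -1.0]]
contact_force: [0.9, -0.1, 0.2]
grip_width: 0.0225
grip_force: 0.0
time_s: 17.45
position: [0.4885, -0.0174, 0.1438]
tcp_rot: [[-0.993, 0.117, 0.001], [0.117, 0.993, 0.0], [-0.001, 0.0, -1.0]]
contact_force: [-0.3, 0.7, -0.7]
grip_width: 0.0004
grip_force: 0.0
time_s: 17.87
position: [0.4882, -0.0174, 0.1436]
tcp_rot: [[-0.999, -0.053, 0.001], [-0.053, 0.999, -0.0], [-0.001, -0.0, -1.0]]
contact_force: [0.6, 0.3, 1.2]
grip_width: 0.0006
grip_force: 0.0
TCP in organiser [-0.1624  0.0021  0.1436] tray x short of home 0.1534 t 17.87 F [0.6 0.3 1.2] w 0.0006
yaw now 93.02 spin 0.004 shift [-0.1617 -0.0103  0.518 ] pos [ 0.4882 -0.0174  0.1436] t 17.87 F [0.6 0.3 1.2] w 0.0006
0 [(-10, 553), (-5, 528), (0, 419), (5, 439), (10, 480), (15, 551), (20, 554), (25, 581), (30, 161), (35, 128), (40, 152), (45, 144), (50, 133), (55, 149), (60, 161), (65, 148), (70, 145), (75, 150), (80, 160), (85, 151), (90, 140), (95, 109), (100, 119), (105, 86), (110, 139), (115, 103), (
[... 457 characters left out ...]
543), (55, 542), (60, 546), (65, 540), (70, 552), (75, 548), (80, 557), (85, 572), (90, 497), (95, 148), (100, 159), (105, 141), (110, 156), (115, 77), (120, 52), (125, 89), (130, 94), (135, 83), (140, 102), (145, 112), (150, 55), (155, 48), (160, 32), (165, 33), (170, 176), (175, 155), (180, 42), (185, 11), (190, 8), (195, 144)]
0.08 [(40, 290), (45, 217), (50, 162), (55, 164), (60, 172), (65, 182), (70, 164), (75, 256), (80, 262), (85, 238), (90, 178), (95, 171), (100, 159), (105, 192), (110, 277), (115, 229), (120, 180), (125, 142), (130, 149), (135, 155), (140, 156), (145, 8), (150, 41), (155, 65), (160, 80), (165, 112), (170, 78), (175, 71), (180, 140), (185, 125), (190, 28), (195, 72)]
```

The side profile puts the finger tip at TCP+29 mm and the gripper body at TCP+118 mm. With TCP z 0.040 the tip pushes at z 0.069 and the body clears the 0.147 rim. Now down and forward.

```bash
python3 -m jog '[{"jaw":1,"tx":0,"ty":-0.01,"tz":0.08,"spin":0},{"jaw":1,"tx":0,"ty":0,"tz":0.15,"spin":0},{"jaw":1,"tx":0,"ty":0,"tz":0.15,"spin":0},{"jaw":1,"tx":0,"ty":0,"tz":0.1,"spin":0},{"jaw":1,"tx":0,"ty":0,"tz":0.04,"spin":0},{"jaw":1,"tx":-0.08,"ty":0,"tz":0,"spin":0},{"jaw":1,"tx":-0.1,"ty":0,"tz":0,"spin":0},{"jaw":1,"tx":-0.08,"ty":0,"tz":0,"spin":0},{"jaw":1,"tx":-0.04,"ty":0,"tz":0,"spin":0},{"jaw":1,"tx":-0.03,"ty":0,"tz":0,"spin":0},{"jaw":1,"tx":0,"ty":0,"tz":0,"spin":0}]'; python3 -c "
from h import *
where()"; python3 -m jog '[{"jaw":1,"tx":-0.03,"ty":0,"tz":0,"spin":0},{"jaw":1,"tx":-0.04,"ty":0,"tz":0,"spin":0},{"jaw":1,"tx":-0.04,"ty":0,"tz":0,"spin":0},{"jaw":1,"tx":-0.02,"ty":0,"tz":0,"spin":0},{"jaw":1,"tx":0,"ty":0,"tz":0,"spin":0}]'; python3 -c "
from h import *
where()"
```

```text
time_s: 18.83
position: [0.5543, -0.0159, 0.0395]
tcp_rot: [[-0.999, -0.054, 0.001], [-0.054, 0.999, -0.0], [-0.001, -0.0, -1.0]]
contact_force: [-0.1, 0.2, -0.3]
grip_width: 0.0006
grip_force: 0.0
TCP in organiser [-0.0964  0.0002  0.0395] tray x short of home 0.0874 t 18.83 F [-0.1  0.2 -0.3] w 0.0006
time_s: 19.25
position: [0.5805, -0.0144, 0.0393]
tcp_rot: [[-0.999, -0.054, 0.001], [-0.054, 0.999, 0.0], [-0.001, -0.0, -1.0]]
contact_force: [-0.3, 0.5, 1.3]
grip_width: 0.0007
grip_force: 0.0
TCP in organiser [-0.0701  0.0002  0.0393] tray x short of home 0.0611 t 19.25 F [-0.3  0.5  1.3] w 0.0007
```

```bash
python3 -m jog '[{"jaw":1,"tx":-0.03,"ty":0,"tz":0,"spin":0},{"jaw":1,"tx":-0.03,"ty":0,"tz":0,"spin":0},{"jaw":1,"tx":-0.03,"ty":0,"tz":0,"spin":0},{"jaw":1,"tx":-0.03,"ty":0,"tz":0,"spin":0}]'; python3 -c "
from h import *
where()"; python3 -m jog '[{"jaw":1,"tx":-0.02,"ty":0,"tz":0,"spin":0},{"jaw":1,"tx":0,"ty":0,"tz":0,"spin":0}]';python3 -m jog '[{"jaw":1,"tx":-0.015,"ty":0,"tz":0,"spin":0},{"jaw":1,"tx":0,"ty":0,"tz":0,"spin":0}]'; python3 -c "
from h import *
where()"
```

```text
time_s: 19.58
position: [0.6038, -0.0132, 0.039]
tcp_rot: [[-0.999, -0.054, 0.0], [-0.054, 0.999, 0.0], [-0.0, 0.0, -1.0]]
contact_force: [-0.9, 0.4, 0.2]
grip_width: 0.0003
grip_force: 0.5
TCP in organiser [-0.0468  0.0003  0.039 ] tray x short of home 0.0378 t 19.58 F [-0.9  0.4  0.2] w 0.0003
time_s: 19.75
position: [0.6085, -0.0129, 0.0391]
tcp_rot: [[-0.999, -0.054, 0.001], [-0.054, 0.999, 0.0], [-0.001, -0.0, -1.0]]
contact_force: [0.7, 0.6, -0.1]
grip_width: 0.0008
grip_force: 0.0
time_s: 19.92
position: [0.6105, -0.0128, 0.0391]
tcp_rot: [[-0.999, -0.054, 0.0], [-0.054, 0.999, -0.0], [-0.0, -0.0, -1.0]]
contact_force: [-1.1, 0.1, 0.3]
grip_width: 0.0009
grip_force: 0.0
TCP in organiser [-0.0401  0.0003  0.0391] tray x short of home 0.0311 t 19.92 F [-1.1  0.1  0.3] w 0.0009
```

```bash
for i in 1; do python3 -m jog '[{"jaw":1,"tx":-0.015,"ty":0,"tz":0.003,"spin":0},{"jaw":1,"tx":0,"ty":0,"tz":0,"spin":0}]'; done | grep -E "pos|contact"; python3 -m jog '[{"jaw":1,"tx":-0.015,"ty":0,"tz":0.003,"spin":0},{"jaw":1,"tx":0,"ty":0,"tz":0,"spin":0}]' | grep -E "pos|contact"; python3 -m jog '[{"jaw":1,"tx":-0.015,"ty":0,"tz":0.003,"spin":0},{"jaw":1,"tx":0,"ty":0,"tz":0,"spin":0}]' | grep -E "pos|contact"
```

```text
position: [0.6117, -0.0127, 0.0384]
contact_force: [-5.5, -0.7, 5.5]
position: [0.6139, -0.0125, 0.0378]
contact_force: [-7.2, -0.2, 5.7]
position: [0.6174, -0.0123, 0.0372]
contact_force: [-5.3, 0.1, 3.4]
```

The catches are engaging, with friction pressing the front down. Continue.

```bash
python3 -m jog '[{"jaw":1,"tx":-0.015,"ty":0,"tz":0.003,"spin":0},{"jaw":1,"tx":0,"ty":0,"tz":0,"spin":0}]' | grep -E "pos|contact"; python3 -m jog '[{"jaw":1,"tx":-0.015,"ty":0,"tz":0.002,"spin":0},{"jaw":1,"tx":0,"ty":0,"tz":0,"spin":0}]' | grep -E "pos|contact"; python3 -m jog '[{"jaw":1,"tx":-0.012,"ty":0,"tz":0,"spin":0},{"jaw":1,"tx":0,"ty":0,"tz":0,"spin":0}]' | grep -E "pos|contact"; python3 -c "
from h import *
where()"
```

```text
position: [0.622, -0.0121, 0.0367]
contact_force: [0.2, 0.2, -0.5]
position: [0.6258, -0.012, 0.0363]
contact_force: [0.8, 0.9, 0.1]
position: [0.6262, -0.0122, 0.0361]
contact_force: [-7.1, -1.6, 4.8]
TCP in organiser [-0.0243  0.0001  0.0361] tray x short of home 0.0153 t 20.92 F [-7.1 -1.6  4.8] w 0.0002
```

Past the catches, and the tray has stopped exactly at the predicted home position. One firmer push to confirm, then retreat.

```bash
python3 -m jog '[{"jaw":1,"tx":-0.015,"ty":0,"tz":0,"spin":0},{"jaw":1,"tx":0,"ty":0,"tz":0,"spin":0},{"jaw":1,"tx":0,"ty":0,"tz":0,"spin":0}]' | grep -E "pos|contact"; python3 -m jog '[{"jaw":1,"tx":0.05,"ty":0,"tz":0,"spin":0},{"jaw":1,"tx":0.1,"ty":0,"tz":0,"spin":0},{"jaw":1,"tx":0.15,"ty":0,"tz":0,"spin":0},{"jaw":1,"tx":0.15,"ty":0,"tz":0,"spin":0},{"jaw":1,"tx":0.15,"ty":0,"tz":-0.05,"spin":0},{"jaw":1,"tx":0.15,"ty":0,"tz":-0.1,"spin":0},{"jaw":1,"tx":0.1,"ty":0,"tz":-0.15,"spin":0},{"jaw":1,"tx":0,"ty":0,"tz":-0.15,"spin":0},{"jaw":1,"tx":0,"ty":0,"tz":-0.1,"spin":0},{"jaw":1,"tx":0,"ty":0,"tz":0,"spin":0},{"jaw":1,"tx":0,"ty":0,"tz":0,"spin":0}]' ; python3 - <<'E'
from fit import *
where()
im,p=cam('top'); s,ps=cam('side'); np.savez('pics/s9.npz',im=im,s=s)
d=cv2.GaussianBlur(im.astype(np.float32)[:,:,0]-im[:,:,1],(3,3),0)
a,v=world(p,hline(d,range(238,290),215,180,8),.116,'panel front @z.116')
print('org x of panel face',inorg([*a,0]))
# shelf items & others unchanged vs start
im0=np.load('pics/top0.npz')['im']; df=cv2.absdiff(im,im0).max(2)
print('diff shelf',(df[133:180,228:302]>40).sum(),'diff pump/tumbler',(df[185:250,135:185]>40).sum())
s0=cv2.imread('pics/side0.png')[:,:,::-1]; ds=cv2.absdiff(s,s0).max(2); print('side shelf',(ds[130:180,195:270]>60).sum(),'pump',(ds[245:305,170:245]>60).sum())
E
```

```text
position: [0.626, -0.0124, 0.036]
contact_force: [-17.5, -4.8, 14.2]
time_s: 22.08
position: [0.462, -0.0209, 0.1474]
tcp_rot: [[-0.999, -0.054, 0.004], [-0.054, 0.999, -0.0], [-0.004, -0.0, -1.0]]
contact_force: [0.4, -0.1, -1.5]
grip_width: 0.0002
grip_force: 0.0
TCP in organiser [-0.1888 -0.      0.1474] tray x short of home 0.1798 t 22.08 F [ 0.4 -0.1 -1.5] w 0.0002
panel front @z.116 mid [ 0.6318 -0.0071] ang -87.90 n 32 rms 0.0014
org x of panel face [-0.0185  0.0049  0.    ]
diff shelf 0 diff pump/tumbler 0
side shelf 56 pump 0
```

The stop is firm at 17.5 N and every distance matched prediction: catches from -0.040, past by -0.031, stop at -0.0245 against -0.024. I back off a little and check the panel numerically with the wrist camera, which now faces it.

```bash
python3 -m jog '[{"jaw":1,"tx":0.1,"ty":0,"tz":-0.1,"spin":0},{"jaw":1,"tx":0.15,"ty":0,"tz":-0.15,"spin":0},{"jaw":1,"tx":0.15,"ty":0,"tz":-0.15,"spin":0},{"jaw":1,"tx":0.1,"ty":0,"tz":-0.1,"spin":0},{"jaw":1,"tx":0,"ty":0,"tz":0,"spin":0},{"jaw":1,"tx":0,"ty":0,"tz":0,"spin":0},{"jaw":1,"tx":0,"ty":0,"tz":0,"spin":0}]' | grep pos; python3 - <<'E'
from fit import *
im,p=cam('wrist','w9.png'); np.savez('pics/w9.npz',im=im)
g=im.astype(int)
for y in (-.07,0,.07):
    print('y',y)
    for nm,P in (('foot',(-.014,y,.03)),('ptop outer',(-.014,y,.116)),('ptop inner',(-.004,y,.116)),('shelf low',(-.005,y,.127)),('rim top',(-.005,y,.147))): print(nm,proj(p,org(*P)).round(1))
    c=int(proj(p,org(-.014,y,.1))[0]); r0=int(proj(p,org(-.005,y,.147))[1])-6; r1=int(proj(p,org(-.014,y,.03))[1])+8
    r0=max(r0,0); print(c,r0,(g[r0:r1,c].sum(1)//3).tolist()); print((g[r0:r1,c,0]-g[r0:r1,c,1]).tolist())
s=np.load('pics/s9.npz')['s']; s0=cv2.imread('pics/side0.png')[:,:,::-1]; ds=cv2.absdiff(s,s0).max(2)[130:180,195:270]>60; ys,xs=np.nonzero(ds); print('side diff',xs.min()+195,xs.max()+195,ys.min()+130,ys.max()+130)
E
```

```text
position: [0.3622, -0.0262, 0.2439]
y -0.07
foot [205.9 354.8]
ptop outer [195.5 405.7]
ptop inner [195.8 412.5]
shelf low [194.1 420. ]
rim top [190.9 436.1]
197 430 []
[]
y 0
foot [255. 355.]
ptop outer [254.7 405.9]
ptop inner [254.7 412.8]
shelf low [254.6 420.3]
rim top [254.5 436.3]
254 430 []
[]
y 0.07
foot [304.1 355.1]
ptop outer [313.9 406.1]
ptop inner [313.6 412.9]
shelf low [315.1 420.4]
rim top [318.2 436.5]
311 430 []
[]
side diff 200 269 163 179
```

The wrist camera's view is blocked there, so I use the top view rows and compare them with predictions for home and for 10 mm short.

```bash
python3 - <<'E'
from fit import *
im,p=cam('top'); s,ps=cam('side')
for y in (-.08,-.04,.04,.08):
    f=lambda x,z:proj(p,org(x,y,z))
    print('y',y,'HOME ptop in/out',f(-.004,.116)[1].round(1),f(-.014,.116)[1].round(1),'foot',f(-.014,.03)[1].round(1),'| -10mm: out',f(-.024,.116)[1].round(1),'foot',f(-.024,.03)[1].round(1),'rim',f(-.005,.147)[1].round(1),'col',f(-.014,.08)[0].round(1))
    c=int(round(f(-.014,.08)[0])); a=im[180:202,c-1:c+2].astype(int).mean(1); print('   from 180',(a.sum(1)//3).astype(int).tolist(),(a[:,0]-a[:,1]).astype(int).tolist())
d=cv2.GaussianBlur(s.astype(np.float32)[:,:,0]-s[:,:,1],(3,3),0)
for nm,x in (('home',-.014),('-10',-.024)):
    print(nm,'left edge top/foot',proj(ps,org(x,.095,.116)).round(1),proj(ps,org(x,.095,.03)).round(1),'right foot',proj(ps,org(x,-.095,.03)).round(1))
# lower boundary of panel foot in side: scan columns upward
for y in (-.06,-.03,0,.03,.06):
    q=proj(ps,org(-.014,y,.03)); q2=proj(ps,org(-.024,y,.03)); c=int(round(q[0])); r=sub(d[230:150:-1,c],8); print('y',y,'col',c,'foot pred home',q[1].round(1),'| obs lower pink edge row',None if r is None else round(230-r,1), d[int(q[1])-8:int(q[1])+12,c].astype(int).tolist(), s[int(q[1])-8:int(q[1])+12,c].astype(int).mean(1).astype(int).tolist())
E
```

```text
y -0.08 HOME ptop in/out 186.3 189.4 foot 194.3 | -10mm: out 192.5 foot 197.2 rim 184.5 col 289.4
   from 180 [125, 129, 123, 112, 92, 72, 77, 104, 118, 100, 67, 50, 50, 64, 94, 118, 130, 132, 134, 133, 132, 133] [16, 17, 18, 18, 17, 14, 14, 13, 11, 7, 6, 9, 9, 4, 2, 3, 0, 2, 2, 2, 2, 0]
y -0.04 HOME ptop in/out 186.7 189.8 foot 194.7 | -10mm: out 193.0 foot 197.6 rim 185.0 col 277.1
   from 180 [128, 124, 119, 112, 106, 95, 81, 98, 119, 116, 95, 65, 51, 54, 71, 95, 114, 122, 129, 129, 133, 133] [18, 18, 15, 10, 7, 6, 8, 14, 11, 13, 12, 12, 10, 10, 7, 3, 1, 1, 1, 3, 1, 2]
y 0.04 HOME ptop in/out 187.7 190.8 foot 195.6 | -10mm: out 193.9 foot 198.5 rim 186.0 col 252.4
   from 180 [127, 130, 123, 124, 117, 115, 99, 82, 99, 119, 119, 93, 66, 50, 53, 72, 92, 109, 121, 124, 127, 115] [17, 16, 16, 16, 12, 8, 5, 5, 12, 11, 12, 10, 10, 10, 9, 6, 5, 2, 1, 1, 1, 2]
y 0.08 HOME ptop in/out 188.1 191.3 foot 196.1 | -10mm: out 194.4 foot 199.0 rim 186.5 col 240.1
   from 180 [126, 126, 128, 129, 124, 115, 95, 71, 81, 106, 120, 100, 67, 50, 50, 60, 84, 108, 120, 127, 130, 131] [16, 16, 16, 16, 17,
[... 638 characters left out ...]
, 154, 174, 172, 166, 172]
y 0 col 260 foot pred home 195.5 | obs lower pink edge row 194.3 [13, 12, 11, 11, 11, 11, 11, 9, 5, 1, 0, 0, 0, 0, 0, 0, 0, 0, 1, 0] [77, 79, 80, 74, 58, 79, 80, 77, 71, 67, 69, 91, 152, 151, 145, 147, 151, 169, 171, 171]
y 0.03 col 255 foot pred home 200.9 | obs lower pink edge row 199.7 [12, 12, 12, 12, 12, 12, 12, 10, 6, 2, 0, 0, 0, 0, 0, 0, 0, -1, 0, 0] [79, 79, 75, 79, 80, 80, 76, 80, 72, 68, 64, 90, 150, 150, 145, 145, 148, 172, 172, 171]
y 0.06 col 250 foot pred home 206.6 | obs lower pink edge row 205.2 [13, 13, 14, 13, 12, 12, 11, 8, 4, 1, 0, 0, 0, 0, 0, 0, 0, 0, 0, 0] [76, 82, 78, 75, 60, 78, 80, 75, 76, 68, 68, 92, 148, 144, 129, 107, 138, 175, 175, 172]
```

The panel's bright top strip sits at rows 188 (right) and 190 (left), against home predictions of 187.9 and 189.7. The tray is home, square and level, and nothing else moved.

```bash
python3 -c "
from workcell import workorder
print(workorder.sign_off())"
```

```text
the job is handed in; nothing more can be done
None
```

The tray is back in the organiser, past both catches and against the back bar, square and level within about 2 mm in the camera views. The bottle, the tumbler and the things on the shelf showed no change from the start in the top view. I handed the job in at about 23 s; no verdict was shown.

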